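# Put the colour rods back in their lanes at the glass bench

## Robot

A 6-joint arm with a two-finger parallel gripper is mounted at the origin on the work surface. World frame = base frame: x ahead of the robot, y to its left, z up, the work surface at z = 0. Lengths are in m, angles in rad, forces in N, time in s.
With the tool pointing down it reaches from about 0.325 to 0.775 m from the base axis. Payload 9.3 kg.
Tool frame: the origin (TCP) lies between the finger pads; the fingertips stand 19 mm ahead of it and the grasp point (between the pads) is the TCP (nose_length is the distance from the TCP to the fingertips, in m); y points along the fingers, z is the direction in which the jaws open and shut, and the axes are right-handed (so a half turn about y gives the same grasp; the last joint's range is limited). The gripper opens to 85 mm and grips with 20 to 120 N. Pads are 22 mm wide; open, the fingers measure 114 mm over their backs; the gripper's body (76 mm by 85 mm) begins 54 mm behind the grasp point. The pads swing forward as they close: fully open they stand 13 mm farther back than shut.
Start: joints at [-1.49, 0.259, 0.021, 1.334, 0, 1.418], TCP at [0.127, -0.535, 0.25] pointing down, gripper open.
Joint ranges: [-3.04, 3.04], [-0.91, 1.82], [-1.04, 1.36], [-1.92, 1.95], [-1.52, 1.45], [-3.14, 3.14]. Speed limits (rad/s): [2.22, 2.22, 2.79, 3.14, 3.14, 3.14].

## Interface

Orientations are given as a unit quaternion [w, x, y, z].
In Python, from plant import * gives the robot as it stands. The module is installed in compiled form; this text tells all that it offers.
- The arm moves only by the shell command python3 -m jog 'ROWS'. ROWS is a JSON object of lists of equal length, an entry for each row: "xyz": the shift along the tool's x, y, z in units of 0.02 m (1.0 is 0.02 m), a list of three; "spin": the turn about the tool's y in units of 8 degrees (1.0 is 8 degrees); "claw": the closure, from -1 (fully open) to 1 (shut), so that 0 is half open. A call has 1 to 20 rows; each row shifts and turns the commanded pose from where the row before left it, along the tool's axes as they then stand; what a row does not reach is not made up. A row lasts 1/10 s, in which the tool goes at most 50 mm and 8.59 degrees, less where a joint would pass 70% of its speed; a pose out of reach is approached as far as the arm can. A call with a number of a shift or a turn outside -1 to 1 is refused whole. A call with a gripper value outside its range is refused whole. The fingers move at their own pace and stop on an object; the grip force is fixed at half the most. Time passes only in rows, so rows that do not move let the fingers close. It gives the time, the measured TCP pose, the force and the opening at its end, in the units of the state.
- get_obs(): the state, without advancing time (a new reading comes with each control period).
- grab_frame(name): name is "scene" or "top"; returns a dict with "image" (480x640x3 uint8, red, green, blue), "vfov" (degrees; the focal length in pixels is half the picture's height over the tangent of half this angle, whatever the lens; pixels are square), "cx", "cy" (the principal point, pixels), "rvec" (rotation vector, rad) and "tvec" (3), from world to camera coordinates, as OpenCV has them. Camera axes: x right, y down, z forward; pixel columns grow to the right and rows downward; lengths in m; the calibration is good to about 2 mm. A picture is of the moment at which its call begins. There is no depth.
- finish_job(): hands the job in, once; it reports no verdict.
The state is a dict: "time_s": time; "joints": joint angles; "joint_velocities": joint speeds; "tau": joint torques, N m; "eef_pos": TCP position; "ee_rot": TCP orientation; "force": force on the tool from outside, world axes, zero at the start; "torque": the same for the moment, N m; "gripper_width": opening from 0.0 (shut) to 1.0 (fully open).
Only numpy, scipy, OpenCV 4.12 (cv2) and the standard library are available. Lean on these libraries where they do the work, as an engineer would, in place of code of your own. Each camera call takes 0.05 s, during which the arm holds its last target.

## Task

Clear the row of coloured glass rods from the dark rod rest into the storage rack, each rod in the lane whose glass button has its colour. The white rod was put in the blue lane by mistake, so it has to go to its own lane as well. Each rod must end up lying in both notches of its lane, centred lengthwise so that it overhangs the two combs alike; lower the glass in, do not drop it.

Things in the scene. Friction and masses are not known exactly. Their poses are not given: they have to be found in the camera images.
- rod_red: Red glass rod, plain cylinder 12 x 210 mm, 55 g, same either way round. Origin: mid-length, on its axis; x along it. It starts in a pair of notches of the rod rest: a dark steel stand 160 x 258 mm, two combs like the lanes', rods 50 mm apart, axes 53.5 mm above the table; a graphite reamer with wooden handle on it has no part in the job.
- rod_amber: Amber (orange-yellow) glass rod, plain cylinder 12 x 210 mm, 55 g, same either way round. Origin: mid-length, on its axis; x along it. It starts in a pair of notches of the rod rest: a dark steel stand 160 x 258 mm, two combs like the lanes', rods 50 mm apart, axes 53.5 mm above the table; a graphite reamer with wooden handle on it has no part in the job.
- rod_green: Green glass rod, plain cylinder 12 x 210 mm, 55 g, same either way round. Origin: mid-length, on its axis; x along it. It starts in a pair of notches of the rod rest: a dark steel stand 160 x 258 mm, two combs like the lanes', rods 50 mm apart, axes 53.5 mm above the table; a graphite reamer with wooden handle on it has no part in the job.
- rod_blue: Dark blue glass rod, plain cylinder 12 x 210 mm, 55 g, same either way round. Origin: mid-length, on its axis; x along it. It starts in a pair of notches of the rod rest: a dark steel stand 160 x 258 mm, two combs like the lanes', rods 50 mm apart, axes 53.5 mm above the table; a graphite reamer with wooden handle on it has no part in the job.
- rod_white: White glass rod, plain cylinder 12 x 210 mm, 55 g, same either way round. Origin: mid-length, on its axis; x along it. It starts by mistake in the blue lane's notches.
- lane_red: Storage lane (grey-blue metal) with red button, fixed; one of five in a row, 50 mm apart. Origin: mid-lane on its underside, 6 mm above the table; x along it to the button (31 mm wide, at x 138, top at z 34; mm). At x -65 and +65 stand combs 8 mm thick with a V notch at y 0: mouth 30 wide, bottom z 40, crests z 54; floor between at z 4. A 12 mm rod seated in both has its axis along x at z 47.5.
- lane_amber: Storage lane (grey-blue metal) with amber button, fixed; one of five in a row, 50 mm apart. Origin: mid-lane on its underside, 6 mm above the table; x along it to the button (31 mm wide, at x 138, top at z 34; mm). At x -65 and +65 stand combs 8 mm thick with a V notch at y 0: mouth 30 wide, bottom z 40, crests z 54; floor between at z 4. A 12 mm rod seated in both has its axis along x at z 47.5.
- lane_green: Storage lane (grey-blue metal) with green button, fixed; one of five in a row, 50 mm apart. Origin: mid-lane on its underside, 6 mm above the table; x along it to the button (31 mm wide, at x 138, top at z 34; mm). At x -65 and +65 stand combs 8 mm thick with a V notch at y 0: mouth 30 wide, bottom z 40, crests z 54; floor between at z 4. A 12 mm rod seated in both has its axis along x at z 47.5.
- lane_blue: Storage lane (grey-blue metal) with blue button, fixed; one of five in a row, 50 mm apart. Origin: mid-lane on its underside, 6 mm above the table; x along it to the button (31 mm wide, at x 138, top at z 34; mm). At x -65 and +65 stand combs 8 mm thick with a V notch at y 0: mouth 30 wide, bottom z 40, crests z 54; floor between at z 4. A 12 mm rod seated in both has its axis along x at z 47.5.
- lane_white: Storage lane (grey-blue metal) with white button, fixed; one of five in a row, 50 mm apart. Origin: mid-lane on its underside, 6 mm above the table; x along it to the button (31 mm wide, at x 138, top at z 34; mm). At x -65 and +65 stand combs 8 mm thick with a V notch at y 0: mouth 30 wide, bottom z 40, crests z 54; floor between at z 4. A 12 mm rod seated in both has its axis along x at z 47.5.

How it is judged:
At the end, for the whole second after the job is handed in: All five rods lie released and at rest in both notches of the lane of their own colour: along the lane the rod's middle is within 15 mm of the lane's origin, across it within 8 mm, its axis 43 to 52 mm above the lane's origin and within 0.1 rad of the lane's direction (x of rod_red in the frame of lane_red between -0.015 and 0.015 m and y of rod_red in the frame of lane_red between -0.008 and 0.008 m and z of rod_red in the frame of lane_red between 0.043 and 0.052 m and angle between the x axis of rod_red and the x axis of lane_red, either way round below 0.1 rad and linear speed of each of rod_red, rod_amber, rod_green, rod_blue, rod_white below 0.02 m/s and x of rod_amber in the frame of lane_amber between -0.015 and 0.015 m and y of rod_amber in the frame of lane_amber between -0.008 and 0.008 m and z of rod_amber in the frame of lane_amber between 0.043 and 0.052 m and angle between the x axis of rod_amber and the x axis of lane_amber, either way round below 0.1 rad and x of rod_green in the frame of lane_green between -0.015 and 0.015 m and y of rod_green in the frame of lane_green between -0.008 and 0.008 m and z of rod_green in the frame of lane_green between 0.043 and 0.052 m and angle between the x axis of rod_green and the x axis of lane_green, either way round below 0.1 rad and x of rod_blue in the frame of lane_blue between -0.015 and 0.015 m and y of rod_blue in the frame of lane_blue between -0.008 and 0.008 m and z of rod_blue in the frame of lane_blue between 0.043 and 0.052 m and angle between the x axis of rod_blue and the x axis of lane_blue, either way round below 0.1 rad and x of rod_white in the frame of lane_white between -0.015 and 0.015 m and y of rod_white in the frame of lane_white between -0.008 and 0.008 m and z of rod_white in the frame of lane_white between 0.043 and 0.052 m and angle between the x axis of rod_white and the x axis of lane_white, either way round below 0.1 rad); the robot touches nothing.
It fails at once if a rod is dropped: out of the fingers it moves faster than 0.7 m/s (a fall of about 25 mm) ((contact force between the fingers and rod_red below 0.05 N and linear speed of rod_red above 0.7 m/s) or (contact force between the fingers and rod_amber below 0.05 N and linear speed of rod_amber above 0.7 m/s) or (contact force between the fingers and rod_green below 0.05 N and linear speed of rod_green above 0.7 m/s) or (contact force between the fingers and rod_blue below 0.05 N and linear speed of rod_blue above 0.7 m/s) or (contact force between the fingers and rod_white below 0.05 N and linear speed of rod_white above 0.7 m/s)).
It also fails if it takes over 141 s, if anything falls off the work surface, if the arm or the gripper's body presses on something with over 40 N, if the wrist force passes 120 N, or if a joint passes its speed limit or range.

## Working session

There is one attempt and no reset: what is moved stays moved. The work goes in short steps, Python scripts to look and compute and a shell command to move; the robot and the scene stay as the last step left them, time stands still between calls to the robot, and variables do not carry over. Pictures are saved under pics/ and viewed, and the job is handed in when it is done.

```bash
mkdir -p pics; python3 - <<'E'
from plant import *
import cv2
o=get_obs();print({k:o[k] for k in('time_s','eef_pos','ee_rot','force','gripper_width')})
for n in('scene','top'):
    f=grab_frame(n);cv2.imwrite(f'pics/{n}0.png',f['image'][:,:,::-1]);print(n,f['vfov'],f['cx'],f['cy'],f['rvec'],f['tvec'])
E
```

```text
{'time_s': 0.0, 'eef_pos': array([ 0.12737214, -0.53477069,  0.24965414]), 'ee_rot': array([ 0.08245656, -0.08246278,  0.7027737 , -0.70179052]), 'force': array([ 0.68157429,  0.57735046, -0.22816308]), 'gripper_width': 0.9988865320544488}
scene 50.042526680155035 324.12295457989154 237.63535371896577 [ 1.44578201  2.35727451 -0.66912097] [ 0.22304857 -0.36612258  1.28150137]
top 48.186585836048934 309.97369707350055 239.3519063230145 [ 2.15118416 -2.12766024  0.14566529] [0.01204394 0.51781971 1.13480431]
```

View pics/scene0.png

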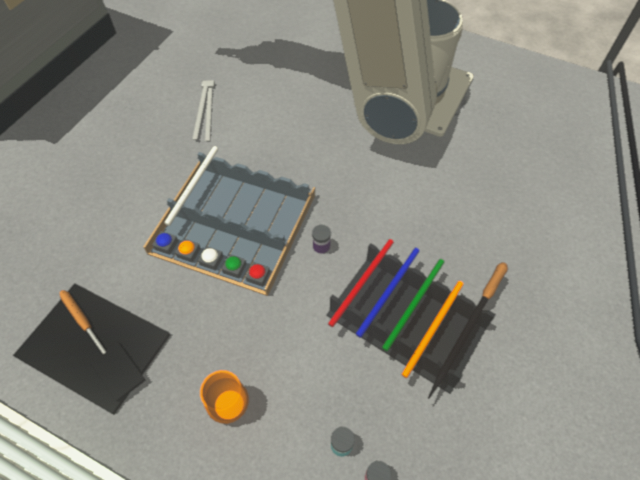

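View pics/top0.png

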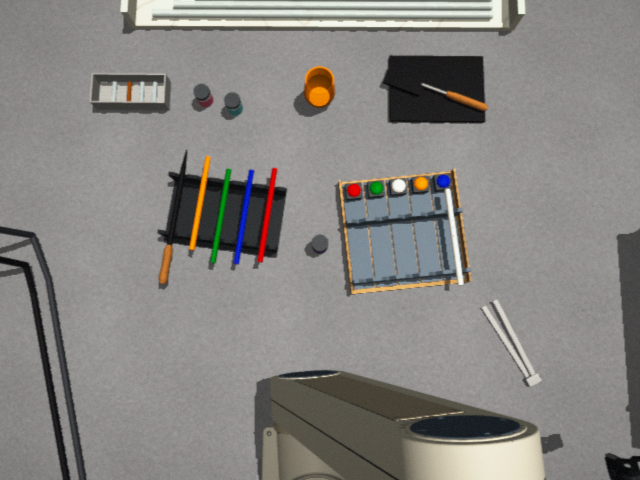

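The scene camera shows rods red, blue, green and amber in the rest, with the reamer beyond amber. In the rack, the buttons are blue, amber, white, green and red at scene pixels (163,240), (187,248), (209,256), (232,264) and (257,271). The white rod lies in the blue lane. In the top view the buttons are at row ~185, columns 354 to 443.

```bash
cat > h.py <<'E'
from plant import *
import cv2, numpy as np
def cam(n):
    f=grab_frame(n);h=f['image'].shape[0]
    fl=h/2/np.tan(np.radians(f['vfov'])/2)
    f['K']=np.array([[fl,0,f['cx']],[0,fl,f['cy']],[0,0,1]]);f['R']=cv2.Rodrigues(np.array(f['rvec']))[0];f['t']=np.array(f['tvec']);return f
def onz(f,uv,z):
    d=f['R'].T@np.linalg.inv(f['K'])@np.array([uv[0],uv[1],1.]);c=-f['R'].T@f['t']
    return c+d*(z-c[2])/d[2]
HUE={'red':[(0,5),(172,180)],'amber':[(13,22)],'green':[(50,75)],'blue':[(112,128)]}
def mask(im,col,smin=150,vmin=60):
    hsv=cv2.cvtColor(im,cv2.COLOR_RGB2HSV)
    if col=='white': return ((hsv[...,1]<40)&(hsv[...,2]>185)).astype(np.uint8)
    m=np.zeros(im.shape[:2],bool)
    for a,b in HUE[col]: m|=(hsv[...,0]>=a)&(hsv[...,0]<=b)
    return (m&(hsv[...,1]>smin)&(hsv[...,2]>vmin)).astype(np.uint8)
def blobs(f,col,minA=60):
    m=mask(f['image'],col);n,l,s,c=cv2.connectedComponentsWithStats(m)
    out=[]
    for i in range(1,n):
        if s[i,4]<minA: continue
        p=np.argwhere(l==i)[:,::-1].astype(float)
        u,S,V=np.linalg.svd(p-p.mean(0),full_matrices=False);t=(p-p.mean(0))@V[0];w=(p-p.mean(0))@V[1]
        e=[p.mean(0)+V[0]*q for q in (t.min()-.3,t.max()+.3)]
        out.append(dict(A=int(s[i,4]),c=p.mean(0),e=e,L=np.ptp(t),W=np.ptp(w)))
    return out
E
python3 - <<'E'
from h import *
for n in('top','scene'):
    f=cam(n)
    for c in ['red','amber','green','blue','white']:
        for b in blobs(f,c):
            if b['A']>2500: continue
            if b['L']>50:
                P=[onz(f,e,.0555) for e in b['e']];d=P[1]-P[0]
                print(n,c,'ROD',b['A'],np.round(b['e'],0).tolist(),'mid',np.round((P[0]+P[1])/2,4)[:2],'len',round(np.linalg.norm(d),4),'ang',round(np.degrees(np.arctan2(d[1],d[0])),1))
            elif b['L']<25: print(n,c,'btn',b['A'],b['c'].round(1),np.round(onz(f,b['c'],.040),4)[:2],round(b['L']),round(b['W']))
E
```

```text
top red ROD 577 [[274.0, 168.0], [259.0, 262.0]] mid [0.5699 0.1114] len 0.2097 ang 172.5
top red btn 148 [353.6 189.9] [ 0.6288 -0.0774] 14 13
top amber ROD 595 [[208.0, 156.0], [191.0, 250.0]] mid [0.595 0.259] len 0.2111 ang 172.5
top amber btn 157 [420.5 183. ] [ 0.646  -0.2254] 14 13
top green ROD 522 [[229.0, 169.0], [212.0, 263.0]] mid [0.5667 0.2124] len 0.2097 ang 172.4
top green btn 136 [376.  187.7] [ 0.6343 -0.1268] 13 13
top blue ROD 557 [[251.0, 169.0], [236.0, 264.0]] mid [0.5651 0.1624] len 0.2101 ang 172.4
top blue btn 143 [442.9 180.9] [ 0.6512 -0.2749] 13 13
top white btn 87 [123.7   5.6] [1.0667 0.4607] 12 7
top white btn 97 [521.    6.4] [ 1.0693 -0.4661] 13 6
top white btn 234 [107.8  92.7] [0.8514 0.4836] 23 19
top white btn 132 [121.2  93.4] [0.85   0.4527] 15 8
top white btn 131 [398.6 185.1] [ 0.6406 -0.1769] 13 12
top white ROD 469 [[447.0, 189.0], [461.0, 284.0]] mid [ 0.5259 -0.2919] len 0.2097 ang -173.7
top white ROD 429 [[495.0, 299.0], [537.0, 383.0]] mid [ 0.3056 -0.4143] len 0.1875 ang -155.5
top white ROD 308 [[483.0, 306.0], [528.0, 376.0]] mid [ 
[... 1153 characters left out ...]
0.254   0.1898] 18 12
scene white btn 60 [593.5  51.1] [-0.3011  0.3643] 12 11
scene white ROD 231 [[207.0, 80.0], [193.0, 138.0]] mid [ 0.3357 -0.3949] len 0.1868 ang 24.7
scene white ROD 160 [[209.0, 89.0], [206.0, 139.0]] mid [ 0.3422 -0.3705] len 0.1588 ang 31.2
scene white ROD 428 [[216.0, 145.0], [166.0, 223.0]] mid [ 0.5223 -0.2896] len 0.2146 ang 6.5
scene white btn 161 [208.8 254.9] [ 0.6443 -0.1711] 15 13
scene white ROD 1506 [[-3.0, 407.0], [122.0, 484.0]] mid [ 1.0348 -0.1838] len 0.2449 ang 90.2
scene white ROD 1212 [[-3.0, 425.0], [92.0, 483.0]] mid [ 1.0549 -0.1937] len 0.1861 ang 90.4
scene white ROD 755 [[-3.0, 444.0], [60.0, 483.0]] mid [ 1.0759 -0.2036] len 0.1223 ang 90.9
```

```bash
python3 - <<'E'
from h import *
from scipy.spatial.transform import Rotation as Ro
o=get_obs();q=o['ee_rot'];print(Ro.from_quat([q[1],q[2],q[3],q[0]]).as_matrix().round(3))
t,s=cam('top'),cam('scene')
for f in(t,s): print('campos',(-f['R'].T@f['t']).round(3))
def tri(a,b):
    P=[f['K']@np.c_[f['R'],f['t']] for f in(t,s)]
    X=cv2.triangulatePoints(P[0],P[1],np.array(a).reshape(2,1),np.array(b).reshape(2,1)).ravel();return X[:3]/X[3]
for c,a,b in [('red',(353.6,189.9),(256.5,271)),('amber',(420.5,183),(185.8,247)),('green',(376,187.7),(232.2,262.6)),('blue',(442.9,180.9),(162.9,239.3)),('white',(398.6,185.1),(208.8,254.9))]:
    print(c,tri(a,b).round(4))
for c in ['red','amber','green','blue','white']:
    A=[[x for x in blobs(f,c) if 80<x['L']<130 and x['A']<900 and (c!='white' or x['e'][0][0]<480)] for f in(t,s)]
    for x in A[0]:
        for y in A[1]:
            e=[tri(x['e'][i],y['e'][j]).round(4) for i,j in(((0,1),(1,0)) )]
            ee=[tri(x['e'][i],y['e'][i]).round(4) for i in(0,1)]
            g=min((e,ee),key=lambda k:abs(np.linalg.norm(k[0]-k[1])-.21)+10*abs(k[0][2]-.055)); print(c,g,(g[0]+g[1])/2)
for f,n,(x0,y0,x1,y1) in((t,'cropt',(330,150,480,310)),(s,'crops',(135,135,325,300))):
    cv2.imwrite(f'pics/{n}.png',cv2.resize(f['image'][y0:y1,x0:x1,::-1],None,fx=3.6,fy=3.6,interpolation=cv2.INTER_CUBIC))
E
```

```text
[[-0.973 -0.     0.232]
 [-0.232  0.001 -0.973]
 [-0.    -1.    -0.001]]
campos [0.345 0.003 1.199]
campos [0.987 0.241 0.891]
red [ 0.6302 -0.0767  0.0323]
amber [ 0.6472 -0.2256  0.0326]
green [ 0.6357 -0.1267  0.0327]
blue [ 0.6527 -0.2758  0.032 ]
white [ 0.6418 -0.1765  0.0325]
red [array([0.673 , 0.0991, 0.0564]), array([0.4653, 0.1264, 0.0569])] [0.56915 0.11275 0.05665]
amber [array([0.6989, 0.2467, 0.0565]), array([0.4896, 0.274 , 0.0578])] [0.59425 0.26035 0.05715]
green [array([0.6699, 0.1999, 0.0564]), array([0.4624, 0.2276, 0.0554])] [0.56615 0.21375 0.0559 ]
blue [array([0.6685, 0.1499, 0.0562]), array([0.4606, 0.1774, 0.056 ])] [0.56455 0.16365 0.0561 ]
white [array([ 0.6293, -0.2791,  0.0555]), array([ 0.4203, -0.3   ,  0.0613])] [ 0.5248  -0.28955  0.0584 ]
```

View pics/cropt.png

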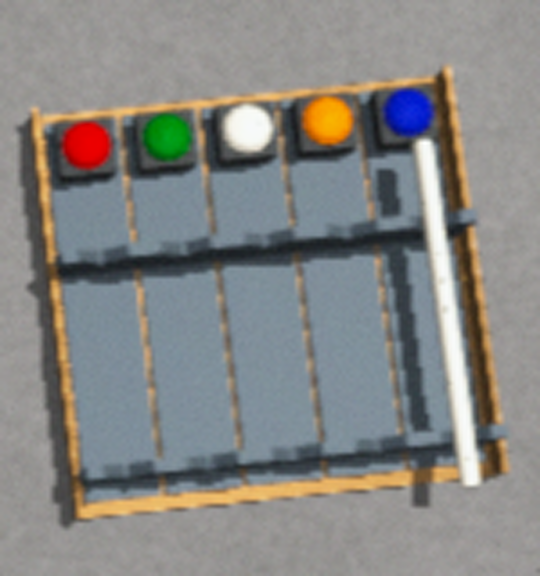

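View pics/crops.png

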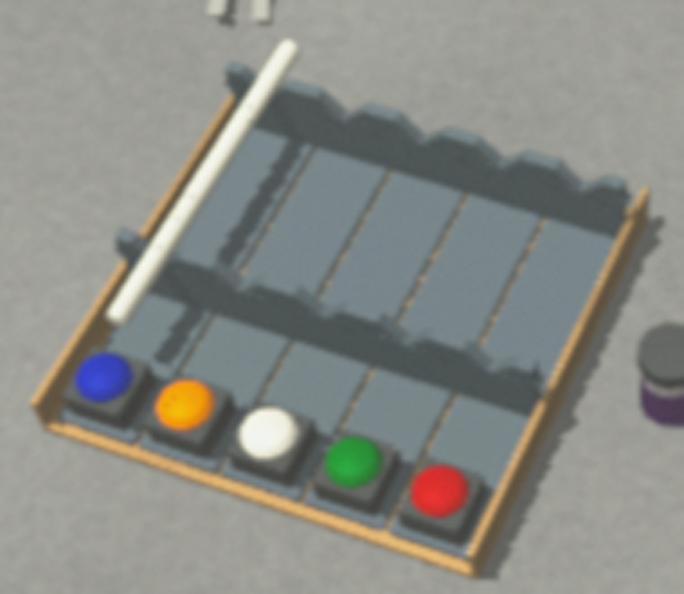

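Triangulation agrees with the task's sizes: lane pitch 50 mm, rod spacing 49.9 mm, and the white rod lies within 1 mm of the blue lane's line. The last joint's range means I need to turn the tool about 173° first.

```bash
cat > plan.py <<'E'
import sys
from plant import *
import numpy as np
from scipy.spatial.transform import Rotation as Ro
LY=6.45;RY=-7.5
T=dict(Lwhite=(.5047,-.1920,LY),Lred=(.4931,-.0922,LY),Lgreen=(.4986,-.1422,LY),Lamber=(.5101,-.2411,LY),Lblue=(.5156,-.2913,LY),
 white=(.5248,-.2896,LY),red=(.5692,.1128,RY),blue=(.5646,.1637,RY),green=(.5662,.2138,RY),amber=(.5943,.2604,RY))
def plan(name,z):
    o=get_obs();q=o['ee_rot'];M=Ro.from_quat([q[1],q[2],q[3],q[0]]).as_matrix()
    yaw=np.degrees(np.arctan2(M[1,0],M[0,0]));x,y,ty=T[name]
    d=M.T@(np.array([x,y,z])-o['eef_pos'])/.02
    print(name,'t',round(o['time_s'],2),'pos',o['eef_pos'].round(4),'yaw',yaw.round(2),'F',o['force'].round(1),'w',round(o['gripper_width'],3),'j',o['joints'].round(2))
    print('units xyz (present frame)',d.round(2),'spin',round((yaw-ty)/8,2))
if __name__=='__main__':plan(sys.argv[1],float(sys.argv[2]))
E
python3 -m jog '{"xyz":[[0,0,0],[0,0,0],[0,0,0],[0,0,0],[0,0,0],[0,0,0],[0,0,0],[0,0,0],[0,0,0],[0,0,0],[0,0,0],[0,0,0],[0,0,0],[0,0,0],[0,0,0],[0,0,0],[0,0,0],[0,0,0],[0,0,0],[0,0,0]],"spin":[-1,-1,-1,-1,-1,-1,-1,-1,-1,-1,-1,-1,-1,-1,-1,-1,-1,-1,-1,-1],"claw":[0,0,0,0,0,0,0,0,0,0,0,0,0,0,0,0,0,0,0,0]}'
python3 -m jog '{"xyz":[[0,0,0],[0,0,0],[0,0,0]],"spin":[-1,-0.63,0],"claw":[0,0,0]}'
python3 plan.py white 0.15
```

```text
time_s: 2.3
eef_pos: [0.1274, -0.535, 0.2502]
ee_rot: [0.706, -0.706, 0.039, -0.039]
force: [-0.2, -0.4, -0.3]
gripper_width: 0.501
time_s: 2.6
eef_pos: [0.1274, -0.535, 0.2502]
ee_rot: [0.706, -0.706, -0.04, 0.04]
force: [0.4, -0.3, 0.1]
gripper_width: 0.503
white t 2.6 pos [ 0.1274 -0.535   0.2502] yaw 6.5 F [ 0.4 -0.3  0.1] w 0.503 j [-1.49  0.26  0.02  1.33  0.   -1.6 ]
units xyz (present frame) [21.13  5.01  9.94] spin 0.01
```

```bash

python3 -m jog '{"xyz":[[1,0.25,0.5],[1,0.25,0.5],[1,0.25,0.5],[1,0.25,0.5],[1,0.25,0.5],[1,0.25,0.5],[1,0.25,0.5],[1,0.25,0.5],[1,0.25,0.5],[1,0.25,0.5],[1,0.25,0.5],[1,0.25,0.5],[1,0.25,0.5],[1,0.25,0.5],[1,0.25,0.5],[1,0.25,0.5],[1,0.25,0.5],[1,0.25,0.5],[1,0.25,0.5],[1,0.25,0.5]],"spin":[0,0,0,0,0,0,0,0,0,0,0,0,0,0,0,0,0,0,0,0],"claw":[0,0,0,0,0,0,0,0,0,0,0,0,0,0,0,0,0,0,0,0]}'
python3 -m jog '{"xyz":[[0.9,0,-0.06],[0.23,0,0],[0,0,0]],"spin":[0,0,0],"claw":[0,0,0]}'
python3 plan.py white 0.0535
python3 - <<'E'
from h import *
f=cam('top');g=cam('scene')
cv2.imwrite('pics/a1.png',np.hstack([f['image'][100:340,300:560],g['image'][60:300,100:360]])[:,:,::-1].repeat(1,0))
E
```

```text
time_s: 4.6
eef_pos: [0.5032, -0.2909, 0.15]
ee_rot: [0.706, -0.706, -0.039, 0.039]
force: [0.2, -0.6, -0.3]
gripper_width: 0.502
time_s: 4.9
eef_pos: [0.5253, -0.29, 0.15]
ee_rot: [0.706, -0.706, -0.039, 0.039]
force: [0.2, 0.1, 0.1]
gripper_width: 0.497
white t 4.9 pos [ 0.5253 -0.29    0.15  ] yaw 6.38 F [0.2 0.1 0.1] w 0.497 j [-0.64  0.39 -0.05  1.14 -0.   -0.76]
units xyz (present frame) [-0.02  4.83  0.02] spin -0.01
```

View pics/a1.png

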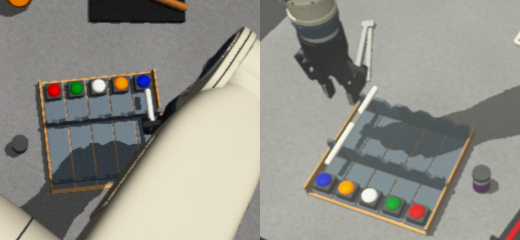

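The top view is mostly hidden by the arm. The scene view shows the open fingers above the white rod, straddling it. I'll descend and grip.

```bash

python3 -m jog '{"xyz":[[0,0.8,0],[0,0.8,0],[0,0.8,0],[0,0.8,0],[0,0.6,0],[0,0.5,0],[0,0.3,0],[0,0.23,0],[0,0,0]],"spin":[0,0,0,0,0,0,0,0,0],"claw":[0,0,0,0,0,0,0,0,0]}'
python3 -m jog '{"xyz":[[0,0,0],[0,0,0],[0,0,0],[0,0,0],[0,0,0],[0,0,0],[0,0,0],[0,0,0]],"spin":[0,0,0,0,0,0,0,0],"claw":[1,1,1,1,1,1,1,1]}'
python3 plan.py white 0.0535
```

```text
time_s: 5.9
eef_pos: [0.5249, -0.2901, 0.0534]
ee_rot: [0.706, -0.706, -0.04, 0.04]
force: [-0.0, 0.3, 0.0]
gripper_width: 0.501
time_s: 6.7
eef_pos: [0.5252, -0.289, 0.0542]
ee_rot: [0.707, -0.705, -0.04, 0.04]
force: [-0.1, 5.5, 4.0]
gripper_width: 0.114
white t 6.7 pos [ 0.5252 -0.289   0.0542] yaw 6.48 F [-0.1  5.5  4. ] w 0.114 j [-0.64  0.46 -0.19  0.92  0.   -0.76]
units xyz (present frame) [-0.02  0.04 -0.03] spin 0.0
```

```bash

python3 -m jog '{"xyz":[[0,-0.3,0],[0,-0.6,0],[0,-0.8,0],[0,-0.8,0],[0,-0.5,0],[0,0,0]],"spin":[0,0,0,0,0,0],"claw":[1,1,1,1,1,1]}'
python3 plan.py Lwhite 0.114
python3 - <<'E'
from h import *
g=cam('scene')
cv2.imwrite('pics/a2.png',cv2.resize(g['image'][60:300,100:360],None,fx=2.5,fy=2.5)[:,:,::-1])
E
```

```text
time_s: 7.3
eef_pos: [0.5258, -0.2908, 0.1157]
ee_rot: [-0.705, 0.707, 0.041, -0.039]
force: [-0.1, -0.2, -0.3]
gripper_width: 0.119
Lwhite t 7.3 pos [ 0.5258 -0.2908  0.1157] yaw 6.43 F [-0.1 -0.2 -0.3] w 0.119 j [-0.64  0.41 -0.11  1.05 -0.   -0.76]
units xyz (present frame) [-0.5   0.07  5.03] spin -0.0
```

View pics/a2.png

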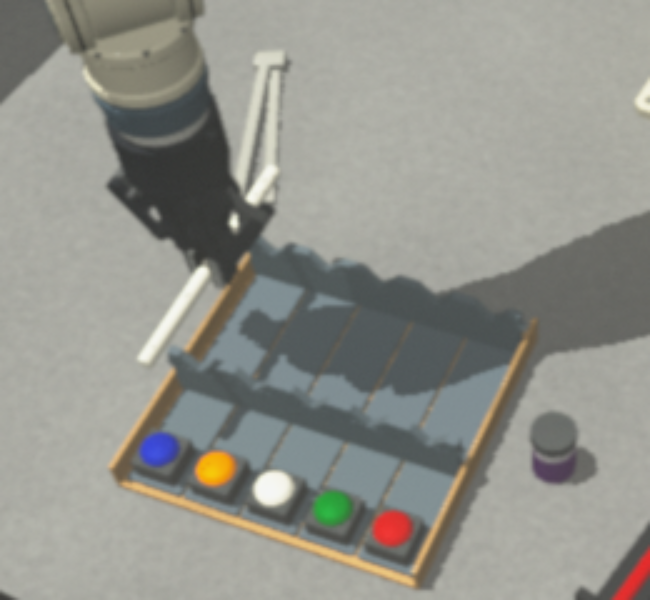

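The white rod is held level. Now over to the white lane and down.

```bash

python3 -m jog '{"xyz":[[0,0,1],[-0.1,0,1],[-0.2,0,1],[-0.2,0,1],[0,0,0.7],[0,0,0.35],[0,0,0],[0,0.6,0],[0,0.8,0],[0,0.7,0],[0,0.4,0],[0,0.2,0],[0,0,0]],"spin":[0,0,0,0,0,0,0,0,0,0,0,0,0],"claw":[1,1,1,1,1,1,1,1,1,1,1,1,1]}'
python3 plan.py Lwhite 0.0535
```

```text
time_s: 8.65
eef_pos: [0.5037, -0.1911, 0.059]
ee_rot: [0.706, -0.706, -0.039, 0.04]
force: [0.4, -0.3, -0.9]
gripper_width: 0.114
Lwhite t 8.65 pos [ 0.5037 -0.1911  0.059 ] yaw 6.41 F [ 0.4 -0.3 -0.9] w 0.114 j [-0.52  0.37 -0.34  0.86  0.   -0.63]
units xyz (present frame) [ 0.05  0.28 -0.05] spin -0.01
```

```bash

python3 -m jog '{"xyz":[[0,0.1,0],[0,0.1,0],[0,0.05,0],[0,0,0]],"spin":[0,0,0,0],"claw":[1,1,1,1]}'
python3 plan.py Lwhite 0.0535
```

```text
time_s: 9.05
eef_pos: [0.5038, -0.1909, 0.0548]
ee_rot: [-0.706, 0.706, 0.04, -0.04]
force: [-0.5, 0.3, -0.5]
gripper_width: 0.114
Lwhite t 9.05 pos [ 0.5038 -0.1909  0.0548] yaw 6.44 F [-0.5  0.3 -0.5] w 0.114 j [-0.52  0.37 -0.35  0.85  0.   -0.63]
units xyz (present frame) [ 0.04  0.06 -0.06] spin -0.0
```

```bash

python3 -m jog '{"xyz":[[0,0.06,0],[0,0,0],[0,0,0],[0,0,0],[0,0,0],[0,0,0],[0,0,0]],"spin":[0,0,0,0,0,0,0],"claw":[1,1,0.5,0.2,0,0,0]}'
python3 -m jog '{"xyz":[[0,-0.4,0],[0,-0.8,0],[0,-1,0],[0,-1,0],[0,-0.8,0],[0,-0.5,0],[0,0,0]],"spin":[0,0,0,0,0,0,0],"claw":[0,0,0,0,0,0,0]}'
python3 plan.py red 0.15
python3 - <<'E'
from h import *
g=cam('scene')
cv2.imwrite('pics/a3.png',cv2.resize(g['image'][60:300,100:360],None,fx=2.5,fy=2.5)[:,:,::-1])
E
```

```text
time_s: 9.75
eef_pos: [0.5038, -0.1909, 0.0534]
ee_rot: [0.706, -0.706, -0.04, 0.04]
force: [0.9, -0.3, -0.5]
gripper_width: 0.498
time_s: 10.45
eef_pos: [0.5044, -0.1912, 0.145]
ee_rot: [-0.705, 0.706, 0.04, -0.039]
force: [0.7, -0.5, -0.8]
gripper_width: 0.5
red t 10.45 pos [ 0.5044 -0.1912  0.145 ] yaw 6.43 F [ 0.7 -0.5 -0.8] w 0.5 j [-0.52  0.29 -0.21  1.07  0.   -0.63]
units xyz (present frame) [ 4.92 -0.26 14.74] spin 1.74
```

View pics/a3.png

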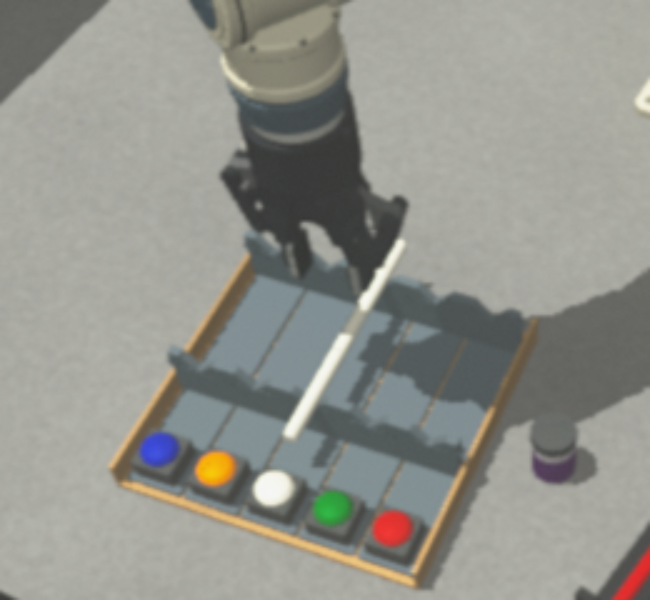

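White now lies in the white lane. Next is red.

```bash

python3 -m jog '{"xyz":[[0.34,0,1],[0.34,0,1],[0.34,0,1],[0.34,0,1],[0.34,0,1],[0.34,0,1],[0.34,0,1],[0.34,0,1],[0.34,0,1],[0.34,0,1],[0.34,0,1],[0.34,0,1],[0.34,0,1],[0.34,0,1],[0.16,0,0.74],[0,0,0],[0,0,0],[0,0,0]],"spin":[0,0,0,0,0,0,0,0,0,0,0,0,0,0,0,0.9,0.84,0],"claw":[0,0,0,0,0,0,0,0,0,0,0,0,0,0,0,0,0,0]}'
python3 plan.py red 0.0535
```

```text
time_s: 12.3
eef_pos: [0.5682, 0.1132, 0.1427]
ee_rot: [-0.705, 0.706, -0.047, 0.046]
force: [-0.5, -0.7, -0.2]
gripper_width: 0.496
red t 12.3 pos [0.5682 0.1132 0.1427] yaw -7.57 F [-0.5 -0.7 -0.2] w 0.496 j [ 0.05  0.36 -0.11  1.1  -0.    0.18]
units xyz (present frame) [ 0.06  4.46 -0.01] spin -0.01
```

```bash

python3 -m jog '{"xyz":[[0.05,0.8,0],[0,0.9,0],[0,0.9,0],[0,0.7,0],[0,0.5,0],[0,0.4,0],[0,0.26,0],[0,0,0],[0,0,0],[0,0,0],[0,0,0],[0,0,0],[0,0,0],[0,0,0],[0,0,0]],"spin":[0,0,0,0,0,0,0,0,0,0,0,0,0,0,0],"claw":[0,0,0,0,0,0,0,0,1,1,1,1,1,1,1]}'
python3 plan.py red 0.0535
python3 -m jog '{"xyz":[[0,-0.3,0],[0,-0.6,0],[0,-0.9,0],[0,-0.9,0],[0,-0.9,0],[0,-0.4,0],[0,0,0]],"spin":[0,0,0,0,0,0,0],"claw":[1,1,1,1,1,1,1]}'
python3 plan.py Lred 0.13
python3 - <<'E'
from h import *
g=cam('scene')
cv2.imwrite('pics/a4.png',cv2.resize(g['image'][100:400,140:540],None,fx=1.8,fy=1.8)[:,:,::-1])
E
```

```text
time_s: 13.8
eef_pos: [0.5699, 0.1132, 0.0549]
ee_rot: [0.706, -0.705, 0.046, -0.047]
force: [-0.2, 1.9, 5.9]
gripper_width: 0.113
red t 13.8 pos [0.5699 0.1132 0.0549] yaw -7.47 F [-0.2  1.9  5.9] w 0.113 j [ 0.05  0.43 -0.24  0.89  0.    0.18]
units xyz (present frame) [-0.03  0.07 -0.02] spin 0.0
time_s: 14.5
eef_pos: [0.5701, 0.1129, 0.1357]
ee_rot: [0.706, -0.706, 0.045, -0.047]
force: [0.7, 0.4, -0.5]
gripper_width: 0.119
Lred t 14.5 pos [0.5701 0.1129 0.1357] yaw -7.49 F [ 0.7  0.4 -0.5] w 0.119 j [ 0.05  0.36 -0.12  1.08 -0.    0.18]
units xyz (present frame) [ -2.48   0.28 -10.67] spin -1.74
```

View pics/a4.png

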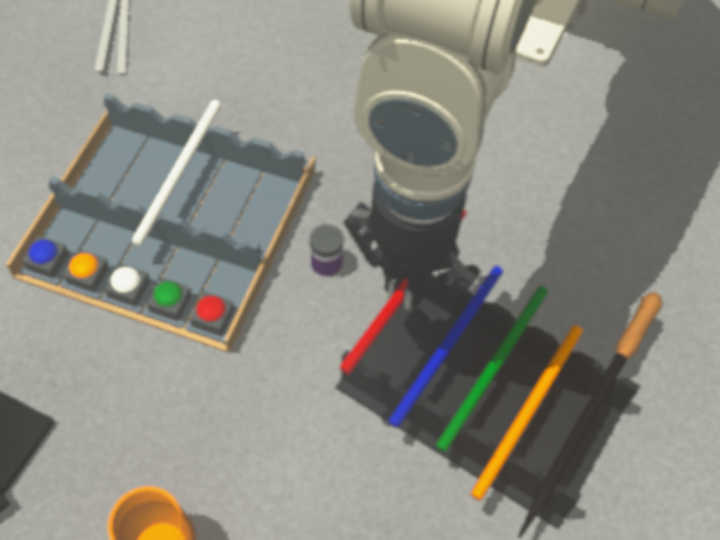

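```bash

python3 -m jog '{"xyz":[[-0.23,0,-1],[-0.23,0,-1],[-0.23,0,-1],[-0.23,0,-1],[-0.23,0,-1],[-0.23,0,-1],[-0.23,0,-1],[-0.23,0,-1],[-0.23,0,-1],[-0.23,0,-1],[-0.18,0,-0.67],[0,0,0],[0,0,0],[0,0,0]],"spin":[0,0,0,0,0,0,0,0,0,0,0,-0.9,-0.84,0],"claw":[1,1,1,1,1,1,1,1,1,1,1,1,1,1]}'
python3 plan.py Lred 0.0545
python3 - <<'E'
from h import *
f=cam('top');g=cam('scene')
cv2.imwrite('pics/a5.png',np.hstack([f['image'][100:340,280:540],g['image'][60:300,100:360]])[:,:,::-1])
E
```

```text
time_s: 15.95
eef_pos: [0.4922, -0.0922, 0.1337]
ee_rot: [0.706, -0.706, -0.04, 0.041]
force: [0.1, 0.3, -1.1]
gripper_width: 0.113
Lred t 15.95 pos [ 0.4922 -0.0922  0.1337] yaw 6.52 F [ 0.1  0.3 -1.1] w 0.113 j [-0.35  0.24 -0.31  1.02  0.   -0.47]
units xyz (present frame) [ 0.05  3.96 -0.01] spin 0.01
```

View pics/a5.png

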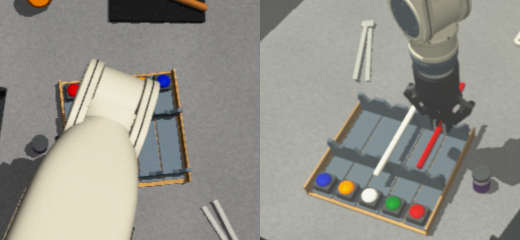

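```bash

python3 -m jog '{"xyz":[[0.05,0.7,0],[0,0.8,0],[0,0.8,0],[0,0.6,0],[0,0.4,0],[0,0.3,0],[0,0.2,0],[0,0.1,0],[0,0.08,0],[0,0,0]],"spin":[0,0,0,0,0,0,0,0,0,0],"claw":[1,1,1,1,1,1,1,1,1,1]}'
python3 plan.py Lred 0.0535
```

```text
time_s: 17.05
eef_pos: [0.4937, -0.0917, 0.0553]
ee_rot: [0.706, -0.706, -0.04, 0.039]
force: [-0.7, 4.0, 3.7]
gripper_width: 0.118
Lred t 17.05 pos [ 0.4937 -0.0917  0.0553] yaw 6.44 F [-0.7  4.   3.7] w 0.118 j [-0.35  0.32 -0.43  0.82  0.   -0.46]
units xyz (present frame) [-0.03  0.09 -0.02] spin -0.0
```

```bash

python3 -m jog '{"xyz":[[0,0,0],[0,0,0],[0,0,0],[0,0,0],[0,0,0],[0,-0.4,0],[0,-0.8,0],[0,-1,0],[0,-1,0],[0,-0.8,0],[0,-0.4,0],[0,0,0]],"spin":[0,0,0,0,0,0,0,0,0,0,0,0],"claw":[0.5,0.2,0,0,0,0,0,0,0,0,0,0]}'
python3 plan.py blue 0.14
```

```text
time_s: 18.25
eef_pos: [0.4941, -0.0922, 0.1438]
ee_rot: [-0.706, 0.706, 0.04, -0.039]
force: [-1.1, 0.4, -0.2]
gripper_width: 0.498
blue t 18.25 pos [ 0.4941 -0.0922  0.1438] yaw 6.43 F [-1.1  0.4 -0.2] w 0.498 j [-0.35  0.23 -0.29  1.04  0.   -0.46]
units xyz (present frame) [ 4.94  0.19 12.32] spin 1.74
```

```bash

python3 -m jog '{"xyz":[[0.4,0,1],[0.4,0,1],[0.4,0,1],[0.4,0,1],[0.4,0,1],[0.4,0,1],[0.4,0,1],[0.4,0,1],[0.4,0,1],[0.4,0,1],[0.4,0,1],[0.4,0,1],[0.14,0,0.32],[0,0,0],[0,0,0],[0,0,0]],"spin":[0,0,0,0,0,0,0,0,0,0,0,0,0,0.9,0.84,0],"claw":[0,0,0,0,0,0,0,0,0,0,0,0,0,0,0,0]}'
python3 plan.py blue 0.0535
python3 - <<'E'
from h import *
f=cam('top');g=cam('scene')
cv2.imwrite('pics/a6.png',np.hstack([f['image'][130:380,150:480],g['image'][120:370,100:430]])[:,:,::-1])
E
```

```text
time_s: 19.85
eef_pos: [0.5638, 0.1635, 0.1419]
ee_rot: [-0.705, 0.706, -0.047, 0.046]
force: [0.5, 0.2, -0.3]
gripper_width: 0.502
blue t 19.85 pos [0.5638 0.1635 0.1419] yaw -7.59 F [ 0.5  0.2 -0.3] w 0.502 j [ 0.14  0.37 -0.09  1.11 -0.    0.27]
units xyz (present frame) [0.05 4.42 0.02] spin -0.01
```

View pics/a6.png

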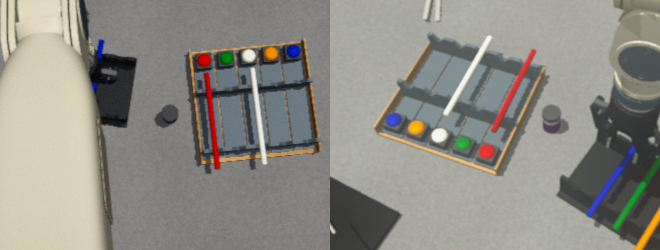

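Red and white are both in their lanes. I'll measure both rods while carrying on with blue.

```bash
cat > chk.py <<'E'
from h import *
from plan import T
t,s=cam('top'),cam('scene')
P=[f['K']@np.c_[f['R'],f['t']] for f in(t,s)]
def tri(a,b):
    X=cv2.triangulatePoints(P[0],P[1],np.array(a).reshape(2,1),np.array(b).reshape(2,1)).ravel();return X[:3]/X[3]
for c in ['red','amber','green','blue','white']:
    L=np.array(T['L'+c]);u=np.array([np.cos(np.radians(L[2])),np.sin(np.radians(L[2]))])
    A=[]
    for f in(t,s):
        A.append([b['e'] for b in blobs(f,c) if b['L']>60 and b['A']<900 and np.linalg.norm(((onz(f,b['e'][0],.0535)+onz(f,b['e'][1],.0535))/2)[:2]-L[:2])<.06])
    if not(A[0] and A[1]): print(c,'not seen',len(A[0]),len(A[1]));continue
    a=sorted(A[0][0],key=lambda e:onz(t,e,.0535)[0]);b=sorted(A[1][0],key=lambda e:onz(s,e,.0535)[0])
    e=[tri(a[i],b[i]) for i in(0,1)];m=(e[0]+e[1])/2;d=e[1]-e[0];v=m[:2]-L[:2]
    print(c,'along %.1f across %.1f mm z %.1f (ends %.1f %.1f) len %.1f yaw off %.2f deg'%(1e3*v@u,1e3*(u[0]*v[1]-u[1]*v[0]),1e3*m[2],1e3*e[0][2],1e3*e[1][2],1e3*np.linalg.norm(d),np.degrees(np.arctan2(d[1],d[0]))-L[2]))
E
python3 chk.py
python3 -m jog '{"xyz":[[0.05,0.8,0],[0,0.9,0],[0,0.9,0],[0,0.7,0],[0,0.5,0],[0,0.4,0],[0,0.22,0],[0,0,0],[0,0,0],[0,0,0],[0,0,0],[0,0,0],[0,0,0],[0,0,0],[0,0,0]],"spin":[0,0,0,0,0,0,0,0,0,0,0,0,0,0,0],"claw":[0,0,0,0,0,0,0,0,1,1,1,1,1,1,1]}'
python3 plan.py blue 0.0535
python3 -m jog '{"xyz":[[0,-0.3,0],[0,-0.6,0],[0,-0.9,0],[0,-0.9,0],[0,-0.9,0],[0,-0.5,0],[0,0,0]],"spin":[0,0,0,0,0,0,0],"claw":[1,1,1,1,1,1,1]}'
python3 plan.py Lblue 0.14
```

```text
red along -0.2 across 0.3 mm z 56.5 (ends 58.1 54.9) len 209.0 yaw off -0.12 deg
amber not seen 0 0
green not seen 0 0
blue not seen 0 0
white along -0.3 across 0.8 mm z 59.0 (ends 62.5 55.6) len 209.3 yaw off -0.69 deg
time_s: 21.55
eef_pos: [0.5655, 0.1641, 0.0549]
ee_rot: [0.706, -0.705, 0.046, -0.047]
force: [-0.1, 3.7, 6.2]
gripper_width: 0.117
blue t 21.55 pos [0.5655 0.1641 0.0549] yaw -7.47 F [-0.1  3.7  6.2] w 0.117 j [ 0.14  0.44 -0.22  0.9   0.    0.27]
units xyz (present frame) [-0.04  0.07 -0.03] spin 0.0
time_s: 22.25
eef_pos: [0.5657, 0.1637, 0.138]
ee_rot: [0.706, -0.706, 0.045, -0.047]
force: [-0.2, 0.4, -1.3]
gripper_width: 0.115
Lblue t 22.25 pos [0.5657 0.1637 0.138 ] yaw -7.49 F [-0.2  0.4 -1.3] w 0.115 j [ 0.14  0.38 -0.1   1.09 -0.    0.27]
units xyz (present frame) [  0.48  -0.11 -22.88] spin -1.74
```

```bash

python3 -m jog '{"xyz":[[0,0,-1],[0,0,-1],[0,0,-1],[0,0,-1],[0,0,-1],[0,0,-1],[0,0,-1],[0,0,-1],[0,0,-1],[0,0,-1],[0,0,-1],[0,0,-1],[0,0,-1],[0,0,-1],[0,0,-1],[0.08,0,-1],[0.1,0,-1],[0.1,0,-1],[0.1,0,-1],[0.1,0,-1]],"spin":[0,0,0,0,0,0,0,0,0,0,0,0,0,0,0,0,0,0,0,0],"claw":[1,1,1,1,1,1,1,1,1,1,1,1,1,1,1,1,1,1,1,1]}'
python3 -m jog '{"xyz":[[0,0,-1],[0,0,-1],[0,0,-0.88],[0,0,0],[0,0,0],[0,0,0]],"spin":[0,0,0,-0.9,-0.84,0],"claw":[1,1,1,1,1,1]}'
python3 plan.py Lblue 0.054
```

```text
time_s: 24.25
eef_pos: [0.522, -0.2348, 0.1353]
ee_rot: [0.706, -0.705, 0.047, -0.046]
force: [-0.1, 0.1, -0.2]
gripper_width: 0.114
time_s: 24.85
eef_pos: [0.5147, -0.2914, 0.1356]
ee_rot: [0.706, -0.706, -0.04, 0.04]
force: [0.1, 0.1, -0.5]
gripper_width: 0.114
Lblue t 24.85 pos [ 0.5147 -0.2914  0.1356] yaw 6.51 F [ 0.1  0.1 -0.5] w 0.114 j [-0.66  0.38 -0.09  1.1  -0.   -0.77]
units xyz (present frame) [ 0.05  4.08 -0.  ] spin 0.01
```

```bash

python3 -m jog '{"xyz":[[0.05,0.7,0.04],[0,0.8,0],[0,0.8,0],[0,0.7,0],[0,0.4,0],[0,0.3,0],[0,0.2,0],[0,0.1,0],[0,0.08,0],[0,0,0]],"spin":[0,0,0,0,0,0,0,0,0,0],"claw":[1,1,1,1,1,1,1,1,1,1]}'
python3 plan.py Lblue 0.0535
```

```text
time_s: 25.85
eef_pos: [0.5161, -0.2902, 0.0552]
ee_rot: [-0.706, 0.706, 0.04, -0.039]
force: [-0.2, 1.7, 1.0]
gripper_width: 0.114
Lblue t 25.85 pos [ 0.5161 -0.2902  0.0552] yaw 6.43 F [-0.2  1.7  1. ] w 0.114 j [-0.65  0.45 -0.21  0.91  0.   -0.77]
units xyz (present frame) [-0.03  0.09 -0.05] spin -0.0
```

```bash

python3 -m jog '{"xyz":[[0,0,0],[0,0,0],[0,0,0],[0,0,0],[0,0,0],[0,-0.4,0],[0,-0.8,0],[0,-1,0],[0,-1,0],[0,-0.8,0],[0,-0.4,0],[0,0,0]],"spin":[0,0,0,0,0,0,0,0,0,0,0,0],"claw":[0.5,0.2,0,0,0,0,0,0,0,0,0,0]}'
python3 plan.py green 0.14
```

```text
time_s: 27.05
eef_pos: [0.5163, -0.2906, 0.1439]
ee_rot: [-0.705, 0.706, 0.04, -0.039]
force: [-0.8, -0.7, 0.5]
gripper_width: 0.499
green t 27.05 pos [ 0.5163 -0.2906  0.1439] yaw 6.44 F [-0.8 -0.7  0.5] w 0.499 j [-0.65  0.38 -0.08  1.11  0.   -0.77]
units xyz (present frame) [ 5.3   0.17 24.78] spin 1.74
```

```bash

python3 -m jog '{"xyz":[[0.2,0,1],[0.2,0,1],[0.2,0,1],[0.2,0,1],[0.2,0,1],[0.2,0,1],[0.2,0,1],[0.2,0,1],[0.2,0,1],[0.2,0,1],[0.2,0,1],[0.2,0,1],[0.2,0,1],[0.2,0,1],[0.2,0,1],[0.2,0,1],[0.2,0,1],[0.2,0,1],[0.2,0,1],[0.2,0,1]],"spin":[0,0,0,0,0,0,0,0,0,0,0,0,0,0,0,0,0,0,0,0],"claw":[0,0,0,0,0,0,0,0,0,0,0,0,0,0,0,0,0,0,0,0]}'
python3 -m jog '{"xyz":[[0.3,0,1],[0.3,0,1],[0.3,0,1],[0.3,0,1],[0.1,0,0.78],[0,0,0],[0,0,0],[0,0,0]],"spin":[0,0,0,0,0,0.9,0.84,0],"claw":[0,0,0,0,0,0,0,0]}'
python3 plan.py green 0.0535
```

```text
time_s: 29.05
eef_pos: [0.5495, 0.1178, 0.1416]
ee_rot: [0.706, -0.706, -0.039, 0.041]
force: [-0.1, -0.4, -0.8]
gripper_width: 0.5
time_s: 29.85
eef_pos: [0.5648, 0.2146, 0.142]
ee_rot: [-0.705, 0.706, -0.047, 0.046]
force: [0.5, -0.0, 0.6]
gripper_width: 0.501
green t 29.85 pos [0.5648 0.2146 0.142 ] yaw -7.55 F [ 0.5 -0.   0.6] w 0.501 j [ 0.22  0.4  -0.05  1.12  0.    0.36]
units xyz (present frame) [ 0.08  4.42 -0.03] spin -0.01
```

```bash

python3 -m jog '{"xyz":[[0.05,0.8,0],[0,0.9,0],[0,0.9,0],[0,0.7,0],[0,0.5,0],[0,0.4,0],[0,0.22,0],[0,0,0],[0,0,0],[0,0,0],[0,0,0],[0,0,0],[0,0,0],[0,0,0],[0,0,0]],"spin":[0,0,0,0,0,0,0,0,0,0,0,0,0,0,0],"claw":[0,0,0,0,0,0,0,0,1,1,1,1,1,1,1]}'
python3 plan.py green 0.0535
python3 -m jog '{"xyz":[[0,-0.3,0],[0,-0.6,0],[0,-0.9,0],[0,-0.9,0],[0,-0.9,0],[0,-0.5,0],[0,0,0]],"spin":[0,0,0,0,0,0,0],"claw":[1,1,1,1,1,1,1]}'
python3 plan.py Lgreen 0.14
python3 chk.py
```

```text
time_s: 31.35
eef_pos: [0.5671, 0.2144, 0.0549]
ee_rot: [0.706, -0.705, 0.046, -0.046]
force: [-0.6, 3.7, 6.4]
gripper_width: 0.119
green t 31.35 pos [0.5671 0.2144 0.0549] yaw -7.47 F [-0.6  3.7  6.4] w 0.119 j [ 0.22  0.47 -0.18  0.92  0.    0.35]
units xyz (present frame) [-0.04  0.07 -0.03] spin 0.0
time_s: 32.05
eef_pos: [0.5673, 0.2139, 0.138]
ee_rot: [0.706, -0.705, 0.045, -0.047]
force: [0.1, 0.4, -0.1]
gripper_width: 0.114
Lgreen t 32.05 pos [0.5673 0.2139 0.138 ] yaw -7.49 F [ 0.1  0.4 -0.1] w 0.114 j [ 0.22  0.4  -0.06  1.11 -0.    0.35]
units xyz (present frame) [ -1.09  -0.11 -18.1 ] spin -1.74
red along -0.2 across 0.3 mm z 56.5 (ends 58.1 54.9) len 209.0 yaw off -0.13 deg
amber not seen 0 0
green not seen 0 0
blue along -0.2 across 0.5 mm z 55.8 (ends 54.3 57.3) len 210.2 yaw off 0.28 deg
white along -0.3 across 0.7 mm z 59.0 (ends 62.5 55.6) len 209.3 yaw off -0.68 deg
```

```bash

python3 -m jog '{"xyz":[[-0.05,0,-1],[-0.05,0,-1],[-0.05,0,-1],[-0.05,0,-1],[-0.05,0,-1],[-0.05,0,-1],[-0.05,0,-1],[-0.05,0,-1],[-0.05,0,-1],[-0.05,0,-1],[-0.05,0,-1],[-0.05,0,-1],[-0.05,0,-1],[-0.05,0,-1],[-0.05,0,-1],[-0.1,0,-1],[-0.1,0,-1],[-0.1,0,-1]],"spin":[0,0,0,0,0,0,0,0,0,0,0,0,0,0,0,0,0,0],"claw":[1,1,1,1,1,1,1,1,1,1,1,1,1,1,1,1,1,1]}'
python3 -m jog '{"xyz":[[0,0,-0.1],[0,0,0],[0,0,0],[0,0,0]],"spin":[0,-0.9,-0.84,0],"claw":[1,1,1,1]}'
python3 plan.py Lgreen 0.054
```

```text
time_s: 33.95
eef_pos: [0.4982, -0.1409, 0.1352]
ee_rot: [0.706, -0.705, 0.047, -0.046]
force: [-0.2, -0.6, -0.2]
gripper_width: 0.115
time_s: 34.35
eef_pos: [0.4985, -0.1417, 0.1356]
ee_rot: [0.706, -0.706, -0.04, 0.041]
force: [-0.9, 0.0, -0.8]
gripper_width: 0.117
Lgreen t 34.35 pos [ 0.4985 -0.1417  0.1356] yaw 6.54 F [-0.9  0.  -0.8] w 0.117 j [-0.44  0.27 -0.27  1.04  0.   -0.55]
units xyz (present frame) [ 0.01  4.08 -0.03] spin 0.01
```

```bash

python3 -m jog '{"xyz":[[0,0.7,0],[0,0.8,0],[0,0.8,0],[0,0.7,0],[0,0.4,0],[0,0.3,0],[0,0.2,0],[0,0.1,0],[0,0.08,0],[0,0,0]],"spin":[0,0,0,0,0,0,0,0,0,0],"claw":[1,1,1,1,1,1,1,1,1,1]}'
python3 plan.py Lgreen 0.0535
```

```text
time_s: 35.35
eef_pos: [0.4989, -0.1418, 0.0556]
ee_rot: [0.706, -0.706, -0.04, 0.039]
force: [-1.7, 4.1, 7.3]
gripper_width: 0.115
Lgreen t 35.35 pos [ 0.4989 -0.1418  0.0556] yaw 6.44 F [-1.7  4.1  7.3] w 0.115 j [-0.44  0.34 -0.39  0.84  0.   -0.55]
units xyz (present frame) [-0.02  0.11 -0.02] spin -0.0
```

```bash

python3 -m jog '{"xyz":[[0,0,0],[0,0,0],[0,0,0],[0,0,0],[0,0,0],[0,-0.4,0],[0,-0.8,0],[0,-1,0],[0,-1,0],[0,-0.8,0],[0,-0.4,0],[0,0,0]],"spin":[0,0,0,0,0,0,0,0,0,0,0,0],"claw":[0.5,0.2,0.1,0.1,0.1,0.1,0.1,0.1,0,0,0,0]}'
python3 plan.py amber 0.14
```

```text
time_s: 36.55
eef_pos: [0.4992, -0.1425, 0.1438]
ee_rot: [-0.706, 0.706, 0.04, -0.039]
force: [0.1, 0.1, 0.7]
gripper_width: 0.498
amber t 36.55 pos [ 0.4992 -0.1425  0.1438] yaw 6.43 F [0.1 0.1 0.7] w 0.498 j [-0.44  0.26 -0.26  1.05 -0.   -0.55]
units xyz (present frame) [ 6.98  0.18 19.49] spin 1.74
```

```bash

python3 -m jog '{"xyz":[[0.36,0,1],[0.36,0,1],[0.36,0,1],[0.36,0,1],[0.36,0,1],[0.36,0,1],[0.36,0,1],[0.36,0,1],[0.36,0,1],[0.36,0,1],[0.36,0,1],[0.36,0,1],[0.36,0,1],[0.36,0,1],[0.36,0,1],[0.36,0,1],[0.36,0,1],[0.36,0,1],[0.36,0,1]],"spin":[0,0,0,0,0,0,0,0,0,0,0,0,0,0,0,0,0,0,0],"claw":[0,0,0,0,0,0,0,0,0,0,0,0,0,0,0,0,0,0,0]}'
python3 -m jog '{"xyz":[[0.14,0,0.49],[0,0,0],[0,0,0],[0,0,0]],"spin":[0,0.9,0.84,0],"claw":[0,0,0,0]}'
python3 plan.py amber 0.0535
python3 - <<'E'
from h import *
g=cam('scene')
cv2.imwrite('pics/a7.png',cv2.resize(g['image'][100:400,140:540],None,fx=1.8,fy=1.8)[:,:,::-1])
E
```

```text
time_s: 38.45
eef_pos: [0.5918, 0.2515, 0.1414]
ee_rot: [-0.706, 0.706, 0.039, -0.04]
force: [0.8, 0.1, 0.9]
gripper_width: 0.5
time_s: 38.85
eef_pos: [0.5934, 0.2604, 0.1419]
ee_rot: [-0.705, 0.706, -0.047, 0.046]
force: [-0.6, 0.8, 0.6]
gripper_width: 0.497
amber t 38.85 pos [0.5934 0.2604 0.1419] yaw -7.58 F [-0.6  0.8  0.6] w 0.497 j [ 0.28  0.47  0.07  1.17 -0.    0.42]
units xyz (present frame) [0.05 4.42 0.01] spin -0.01
```

View pics/a7.png

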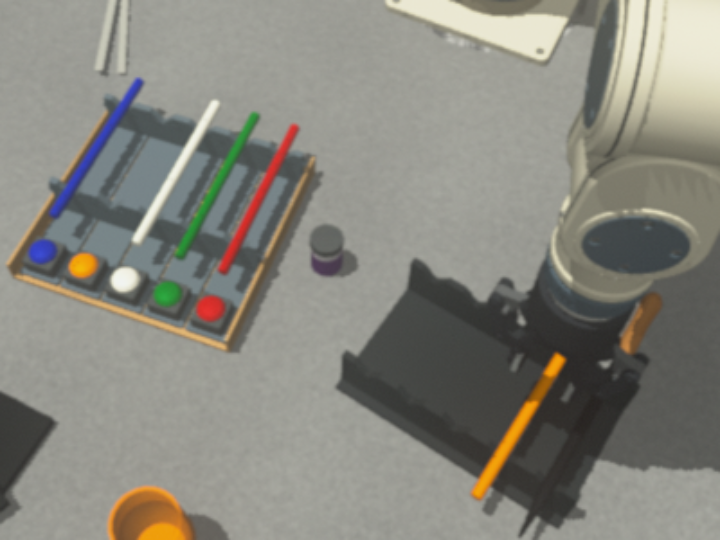

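Four rods are in their lanes and the fingers straddle amber. The reamer is on the far side, so I'll narrow the jaws a little before descending.

```bash

python3 -m jog '{"xyz":[[0.05,0.6,0],[0,0.8,0],[0,0.8,0],[0,0.7,0],[0,0.6,0],[0,0.5,0],[0,0.3,0],[0,0.12,0],[0,0,0],[0,0,0],[0,0,0],[0,0,0],[0,0,0],[0,0,0],[0,0,0],[0,0,0]],"spin":[0,0,0,0,0,0,0,0,0,0,0,0,0,0,0,0],"claw":[0.25,0.25,0.25,0.25,0.25,0.25,0.25,0.25,0.25,1,1,1,1,1,1,1]}'
python3 plan.py amber 0.0535
python3 -m jog '{"xyz":[[0,-0.3,0],[0,-0.6,0],[0,-0.9,0],[0,-0.9,0],[0,-0.9,0],[0,-0.5,0],[0,0,0]],"spin":[0,0,0,0,0,0,0],"claw":[1,1,1,1,1,1,1]}'
python3 plan.py Lamber 0.14
python3 chk.py
```

```text
time_s: 40.5
eef_pos: [0.5952, 0.2611, 0.055]
ee_rot: [0.706, -0.705, 0.046, -0.047]
force: [-0.4, 4.1, 5.0]
gripper_width: 0.114
amber t 40.5 pos [0.5952 0.2611 0.055 ] yaw -7.47 F [-0.4  4.1  5. ] w 0.114 j [ 0.28  0.53 -0.06  0.98  0.    0.41]
units xyz (present frame) [-0.04  0.07 -0.04] spin 0.0
time_s: 41.2
eef_pos: [0.5953, 0.2606, 0.1381]
ee_rot: [0.706, -0.705, 0.045, -0.047]
force: [0.4, -0.3, -1.4]
gripper_width: 0.118
Lamber t 41.2 pos [0.5953 0.2606 0.1381] yaw -7.5 F [ 0.4 -0.3 -1.4] w 0.118 j [ 0.28  0.47  0.06  1.16 -0.    0.41]
units xyz (present frame) [ -0.95  -0.12 -25.42] spin -1.74
red along -0.2 across 0.3 mm z 56.4 (ends 58.0 54.8) len 209.1 yaw off -0.12 deg
amber not seen 0 0
green along -0.3 across 0.7 mm z 57.2 (ends 55.9 58.5) len 209.6 yaw off 0.10 deg
blue along -0.2 across 0.5 mm z 55.8 (ends 54.2 57.3) len 210.2 yaw off 0.31 deg
white along -1.0 across 0.3 mm z 57.6 (ends 59.6 55.5) len 210.6 yaw off -0.38 deg
```

```bash

python3 -m jog '{"xyz":[[-0.05,0,-1],[-0.05,0,-1],[-0.05,0,-1],[-0.05,0,-1],[-0.05,0,-1],[-0.05,0,-1],[-0.05,0,-1],[-0.05,0,-1],[-0.05,0,-1],[-0.05,0,-1],[-0.05,0,-1],[-0.05,0,-1],[-0.05,0,-1],[-0.05,0,-1],[-0.05,0,-1],[-0.05,0,-1],[-0.05,0,-1],[-0.05,0,-1],[-0.05,0,-1],[0,0,-1]],"spin":[0,0,0,0,0,0,0,0,0,0,0,0,0,0,0,0,0,0,0,0],"claw":[1,1,1,1,1,1,1,1,1,1,1,1,1,1,1,1,1,1,1,1]}'
python3 -m jog '{"xyz":[[0,0,-1],[0,0,-1],[0,0,-1],[0,0,-1],[0,0,-1],[0,0,-0.42],[0,0,0],[0,0,0],[0,0,0]],"spin":[0,0,0,0,0,0,-0.9,-0.84,0],"claw":[1,1,1,1,1,1,1,1,1]}'
python3 plan.py Lamber 0.054
```

```text
time_s: 43.3
eef_pos: [0.5226, -0.135, 0.1361]
ee_rot: [0.706, -0.706, 0.047, -0.046]
force: [-0.0, -0.4, -0.7]
gripper_width: 0.114
time_s: 44.2
eef_pos: [0.5091, -0.241, 0.1361]
ee_rot: [0.706, -0.706, -0.04, 0.04]
force: [-1.4, 0.4, -0.4]
gripper_width: 0.114
Lamber t 44.2 pos [ 0.5091 -0.241   0.1361] yaw 6.5 F [-1.4  0.4 -0.4] w 0.114 j [-0.59  0.34 -0.16  1.07  0.   -0.7 ]
units xyz (present frame) [ 0.05  4.11 -0.01] spin 0.01
```

```bash

python3 -m jog '{"xyz":[[0.05,0.7,0.04],[0,0.8,0],[0,0.8,0],[0,0.7,0],[0,0.4,0],[0,0.3,0],[0,0.2,0],[0,0.1,0],[0,0.08,0],[0,0,0]],"spin":[0,0,0,0,0,0,0,0,0,0],"claw":[1,1,1,1,1,1,1,1,1,1]}'
python3 plan.py Lamber 0.0535
```

```text
time_s: 45.2
eef_pos: [0.5107, -0.2402, 0.055]
ee_rot: [-0.706, 0.706, 0.04, -0.039]
force: [-1.0, -0.3, 0.3]
gripper_width: 0.117
Lamber t 45.2 pos [ 0.5107 -0.2402  0.055 ] yaw 6.43 F [-1.  -0.3  0.3] w 0.117 j [-0.59  0.41 -0.28  0.88 -0.   -0.7 ]
units xyz (present frame) [-0.04  0.08 -0.04] spin -0.0
```

```bash

python3 -m jog '{"xyz":[[0,0.05,0],[0,0,0],[0,0,0],[0,0,0],[0,0,0],[0,0,0],[0,-0.4,0],[0,-0.8,0],[0,-1,0],[0,-1,0],[0,-1,0],[0,-0.8,0],[0,-0.4,0],[0,0,0]],"spin":[0,0,0,0,0,0,0,0,0,0,0,0,0,0],"claw":[1,0.5,0.2,0.1,0.1,0.1,0.1,0.1,0.1,0.1,0.1,0.1,0.1,0.1]}'
python3 -m jog '{"xyz":[[0,0,1],[0,0,1],[0,0,1],[0,0,1],[0,0,1],[0,0,1],[0,0,1],[0,0,1],[0,0,1],[0,0,1],[0,0,1],[0,0,1],[0,0,1],[0,0,1],[0,0,1],[0,0,1],[0,0,1],[0,0,1],[0,0,0],[0,0,0]],"spin":[0,0,0,0,0,0,0,0,0,0,0,0,0,0,0,0,0,0,0,0],"claw":[0,0,0,0,0,0,0,0,0,0,0,0,0,0,0,0,0,0,0,0]}'
python3 chk.py
python3 - <<'E'
from h import *
f=cam('top');g=cam('scene')
cv2.imwrite('pics/a8.png',cv2.resize(np.hstack([f['image'][150:310,320:500],g['image'][130:290,130:310]]),None,fx=2.2,fy=2.2)[:,:,::-1])
E
```

```text
time_s: 46.6
eef_pos: [0.511, -0.2404, 0.1629]
ee_rot: [-0.706, 0.706, 0.04, -0.039]
force: [0.1, 0.2, 0.2]
gripper_width: 0.452
time_s: 48.6
eef_pos: [0.4692, 0.1185, 0.1613]
ee_rot: [-0.706, 0.706, 0.04, -0.041]
force: [0.3, 0.4, 0.2]
gripper_width: 0.498
red along -0.2 across 0.2 mm z 56.5 (ends 58.0 54.9) len 209.1 yaw off -0.12 deg
amber along -0.3 across -0.1 mm z 55.1 (ends 56.8 53.5) len 209.8 yaw off -0.37 deg
green along -0.5 across 0.8 mm z 57.8 (ends 56.0 59.6) len 209.1 yaw off 0.16 deg
blue along -0.1 across 0.7 mm z 56.5 (ends 54.7 58.3) len 209.7 yaw off 0.36 deg
white along -0.3 across 0.8 mm z 59.0 (ends 62.5 55.4) len 209.3 yaw off -0.66 deg
```

View pics/a8.png

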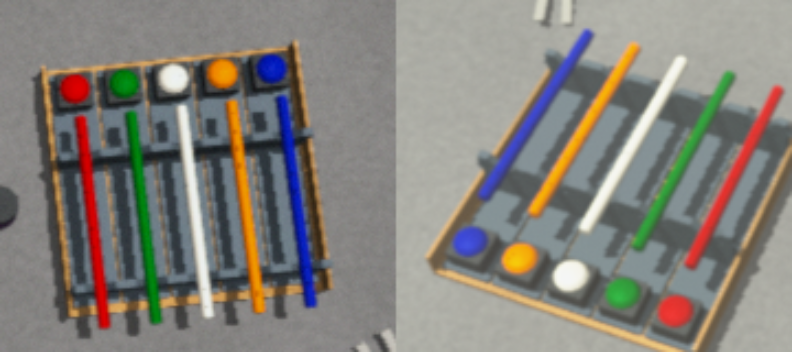

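In both views all five rods are parallel, each in the lane with its own button colour, and the arm is clear. I'll hand in.

```bash
python3 -c "
from plant import *
print(get_obs()['time_s']);print(finish_job())"
```

```text
48.8
the job is handed in; nothing more can be done
None
```

All five rods are in the storage lanes of their own colour. I moved white out of the blue lane first, then red, blue, green and amber from the rest. Each was lowered to its seated height before the jaws opened. I handed the job in at 48.8 s of the 141 s allowed; no verdict is reported.

In the last two-camera check, every rod was within 0.5 mm of centred lengthwise, 0.8 mm across the lane and 0.7° of its direction. The arm was clear of everything, about 0.16 m up between rack and rest.

**Disagreement in the check:** the measured axis heights were 55 to 59 mm above the table, against 53.5 mm expected. White read highest, with one end at 62.5 mm. White had read much the same (58.4 mm, one end 61.3 mm) while still sitting in the blue lane's notches, so I took this as measurement bias and left it.

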